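Sweep the offcuts from the carving board into the scrap tray

TASK

Clear the wood carver's board: with the fingers, sweep the three pale wood offcuts along the board and off its end into the turquoise scrap tray standing there, until all three lie in that tray and none rests on the board. Push them only, do not pick any of them up, and leave the carved panel, the gouge and the tin of pins on the board, and the blower bulb on the bench, where they are.

Things in the scene. Friction and masses are not known exactly. Their poses are not given: they have to be found in the camera images.
- board: The carving board, brown beech, fixed: 300 (own x) x 400 (own y) x 36 mm thick. Origin at the centre of its underside, on the bench; own z up, own +x away from the robot, own y along its length, so its two ends are at own y = +200 and -200 mm. A dark stop strip, 20 mm wide and standing 18 mm above the board's top, runs along its whole back edge (own x = 130 to 150 mm). The front edge and both ends are open. The board is turned up to about 9 degrees from the bench.
- scrap_tray: The turquoise scrap tray, fixed, standing against one end of the board, its axes parallel to the board's: 280 (own x) x 150 (own y) x 30 mm tall, walls and floor 3 mm, open at the top. Origin at the centre of its underside. Its rim is 6 mm lower than the board's top and there is a 3 mm gap between board and tray. It may be at either end, and shifted a little along own x.
- tool_tray: Dark wooden tray of the same outer size with four gouges lying in it, up to 32 mm tall, fixed at the board's other end in the same way. No offcut belongs in it. Origin at the centre of its underside.
- offcut_slice: Pale wood offcut, a round slice 38 mm across and 20 mm tall with a dark bark edge, 14 to 28 g, loose, lying on its flat face. Origin at the centre of its underside.
- offcut_strip: Pale wood offcut, a strip 60 (own x) x 20 x 18 mm tall, 14 to 28 g, loose, flat on the board. Origin at the centre of its underside.
- offcut_step: Pale wood offcut, a stepped piece 42 (own x) x 28 mm, 24 mm tall over the 21 mm at its own -x end and 12 mm tall over the rest, 13 to 25 g, loose, flat on the board. Origin at the centre of its underside. (Any of the three offcuts may lie at any of the three spots: two lie along the board, in the clear strip between panel and gouge; the third lies further back, beside the panel's +y end.)
- panel: The carving in work: dark rosewood panel 90 (own x) x 160 (own y) x 20 mm, its relief up to 27 mm above the board, about 0.45 kg, loose, lying against the back stop near the board's middle. Origin at the centre of its underside. Must stay where it is.
- gouge: Carving gouge lying loose along the board's front edge: pale wooden handle 115 mm long and 25 mm thick along own -x, steel blade 120 mm long along own +x. Origin under the ferrule, where handle and blade meet. Must stay where it is.
- pin_tin: Open brass tin of pins, 70 x 70 x 22 mm tall, about 0.15 kg, loose on the board beside the panel's -y end. Origin at the centre of its underside. Must stay where it is.
- blower: Red-brown rubber blower bulb, 62 mm across and 85 mm tall, on the bench left of the trays, about 60 g. Origin at the centre of its underside. Must stay where it is.

How it is judged (in metres and radians):
At the end, for the whole second after the job is handed in: Each of the three offcuts lies at rest in the scrap tray: its origin is within the tray's inner walls (137 mm along own x and 72 mm along own y from the tray's centre) and lower than 55 mm above the bench, and it does not touch the board (x of offcut_slice in the frame of scrap_tray between -0.137 and 0.137 m and y of offcut_slice in the frame of scrap_tray between -0.072 and 0.072 m and height (world z) of each of offcut_slice, offcut_strip, offcut_step below 0.055 m and contact force between each of offcut_slice, offcut_strip, offcut_step and board below 0.03 N and linear speed of each of offcut_slice, offcut_strip, offcut_step below 0.02 m/s and x of offcut_strip in the frame of scrap_tray between -0.137 and 0.137 m and y of offcut_strip in the frame of scrap_tray between -0.072 and 0.072 m and x of offcut_step in the frame of scrap_tray between -0.137 and 0.137 m and y of offcut_step in the frame of scrap_tray between -0.072 and 0.072 m).
It fails at once if an offcut is picked up (its origin rises more than 30 mm above the board's top, 66 mm above the bench) (height (world z) of any of offcut_slice, offcut_strip, offcut_step above 0.066 m).
It fails at once if the carved panel, the gouge or the tin of pins on the board is moved more than 15 mm (distance of any of panel, gouge, pin_tin from where it was at the start of the episode above 0.015 m).
It fails at once if the blower bulb is moved more than 15 mm (distance of blower from where it was at the start of the episode above 0.015 m).
It also fails if it takes over 67 s, if anything falls off the work surface, if the arm or the gripper's body presses on something with over 40 N, if the wrist force passes 120 N, or if a joint passes its speed limit or range.

ROBOT

A 7-joint arm with a two-finger parallel gripper is mounted at the origin on the work surface. World frame = base frame: x ahead of the robot, y to its left, z up, the work surface at z = 0. Lengths are in m, angles in degrees, forces in N, time in s.
With the tool pointing down it reaches from about 0.425 to 0.875 m from the base axis. Payload 4.7 kg.
Tool frame: the origin (TCP) lies between the finger pads; the fingertips stand 19 mm ahead of it and the grasp point (between the pads) is the TCP; z points along the fingers, y is the direction in which the jaws open and shut (so a half turn about z gives the same grasp; the last joint's range is limited). The gripper opens to 87 mm and grips with 3 to 60 N. Pads are 19 mm wide; open, the fingers measure 117 mm over their backs; the gripper's body (75 mm by 190 mm) begins 51 mm behind the grasp point.
Start: joints at [-64.968, 18.392, -4.016, 83.108, 1.295, 78.541, -3.26], TCP at [0.267, 0.593, 0.242] pointing down, gripper open.
Joint ranges: [-163.93, 163.93], [-17.29, 119.83], [-79.2, 71.16], [3.27, 140.29], [-89.18, 269.18], [5.43, 117.66], [-154.24, 154.24]. Speed limits (degrees/s): [147.25, 147.25, 180, 180, 180, 180, 180].

INTERFACE

Orientations are given as [roll, pitch, yaw] about the fixed x, y, z axes, in that order (R = Rz(yaw) Ry(pitch) Rx(roll)).
In Python, from plant import env, imaging, order gives the robot as it stands.
- The arm moves only by the shell command python3 -m handwheel 'ROWS'. ROWS is JSON, a list of rows, each a list of 3 entries, a list of its own where there are three numbers: the turn, a rotation vector about the tool's x, y, z in degrees, then the shift along the tool's x, y, z in mm, then the opening, from 0 (shut) to 1 (fully open). In form: [[[rx, ry, rz], [x, y, z], gripper], ...]. A call has 1 to 8 rows; each row shifts and turns the commanded pose from where the row before left it, along the tool's axes as they then stand; what a row does not reach is not made up. A row lasts 1/10 s, in which the tool goes at most 50 mm and 8.59 degrees, less where a joint would pass 70% of its speed; a pose out of reach is approached as far as the arm can. A call is refused whole if a number of a shift passes 50 or a number of a turn 8.59, either way. A call with a gripper value outside its range is refused whole. The fingers move at their own pace and stop on an object; the grip force is fixed at half the most. Time passes only in rows, so rows that do not move let the fingers close. It gives the time, the measured TCP pose, the force and the opening at its end, in the units of the state.
- env.sense(): the state, without advancing time (a new reading comes with each control period).
- imaging.capture(name): name is "scene" or "side" or "wrist"; returns a dict with "color" (420x560x3 uint8, red, green, blue), "range_z" (420x560 float32, m along the optical axis (not along the pixel's ray), 0 where there is no reading), "fx", "fy", "cx", "cy" (pixels), "origin" and "rotation" of the camera in the world; the wrist camera has in their place "tool_from_camera" (4x4, takes a point from camera to tool coordinates, whose origin is the TCP and whose axes are the flange's). Camera axes: x right, y down, z forward; pixel columns grow to the right and rows downward; lengths in m; the calibration is good to about 2 mm. A picture is of the moment at which its call begins: read the wrist's pose just before it.
- order.job_done(): hands the job in, once; it reports no verdict.
The state is a dict: "t": time; "joint_pos": joint angles; "qd": joint speeds; "joint_torque": joint torques, N m; "position": TCP position; "eef_rot": TCP orientation; "force": force on the tool from outside, world axes, zero at the start; "ft_torque": the same for the moment, N m; "opening": finger opening in m.
Only numpy, scipy, OpenCV 4.12 (cv2) and the standard library are available. Lean on these libraries where they do the work, as an engineer would, in place of code of your own. Each camera call takes 0.05 s, during which the arm holds its last target.

## Working session

There is one attempt and no reset: what is moved stays moved. The work goes in short steps, Python scripts to look and compute and a shell command to move; the robot and the scene stay as the last step left them, time stands still between calls to the robot, and variables do not carry over. Pictures are saved under pics/ and viewed, and the job is handed in when it is done.

```bash
ls; mkdir -p pics
python3 - <<'E'
from plant import env, imaging
import cv2,numpy as np
print(env.sense())
for n in ["scene","side","wrist"]:
    c=imaging.capture(n); cv2.imwrite(f"pics/{n}0.png",c["color"][:,:,::-1])
    print(n,{k:v for k,v in c.items() if k not in("color","range_z")})
    np.savez(f"{n}0.npz",**c)
E
```

```text
pics
{'t': 0.0, 'joint_pos': array([-64.97008905,  18.43953005,  -4.01633085,  83.17315899,
         1.29654088,  78.53994917,  -3.25863262]), 'qd': array([-0.02908075, -0.05245945, -0.11732098,  0.00996141, -0.03330894,
       -0.10872284,  0.08368875]), 'joint_torque': array([ 8.22711245e-04, -4.91286671e+01, -4.03750464e-01, -3.12522984e+01,
       -6.41619391e-02,  4.36263671e-02,  1.68750671e-04]), 'position': array([0.26651803, 0.59230015, 0.24047153]), 'eef_rot': array([-1.79892690e+02,  6.86954776e-03,  1.55782240e+02]), 'force': array([ 0.39338424, -0.04117743, -0.59544484]), 'ft_torque': array([-0.01039671,  0.00930743,  0.00656801]), 'opening': 0.08689774102849136}
scene {'fx': 498.2552668493181, 'fy': 498.2552668493181, 'cx': 278.5826928840896, 'cy': 209.36653357967333, 'origin': array([ 0.96991036, -0.65019956,  0.89079111]), 'rotation': array([-132.98923883,   -0.60022664,   29.09735295])}
side {'fx': 419.7793604651921, 'fy': 419.7793604651921, 'cx': 275.77433722278226, 'cy': 212.77906155780758, 'origin': array([ 0.41463505, -0.64275452,  0.73869974]), 'rotation': array([-130.63448859,    0.21118102,   -8.05268465])}
wrist {'fx': 306.6245747639984, 'fy': 306.6245747639984, 'cx': 277.63620944118526, 'cy': 209.4393414749136, 'tool_from_camera': array([[-7.88906381e-04, -9.60935188e-01, -2.76772365e-01,
         7.40390995e-02],
       [ 9.99999682e-01, -7.91560101e-04, -1.02135105e-04,
         1.12206574e-03],
       [-1.20936745e-04, -2.76772357e-01,  9.60935506e-01,
        -1.43866253e-01],
       [ 0.00000000e+00,  0.00000000e+00,  0.00000000e+00,
         1.00000000e+00]])}
```

View pics/scene0.png

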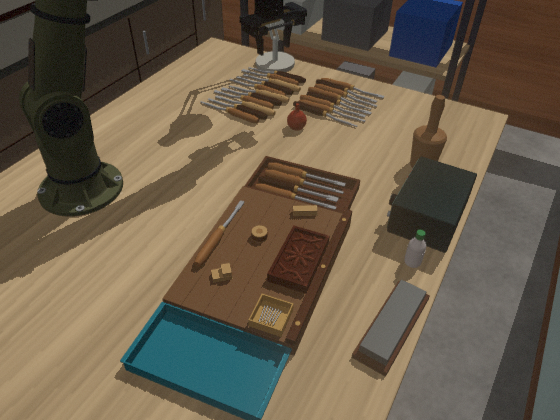

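View pics/side0.png

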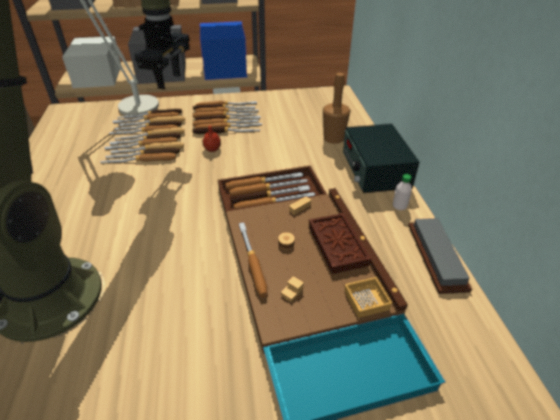

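View pics/wrist0.png

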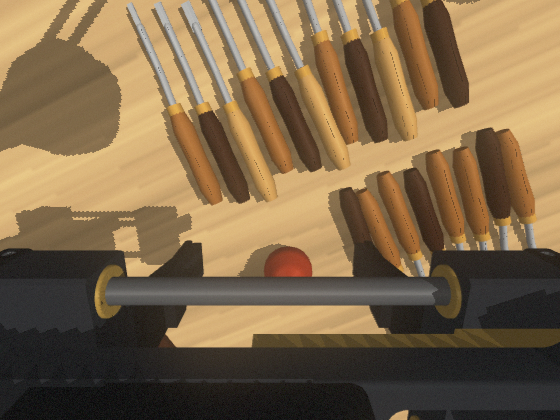

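The scene view shows the scrap tray at the board's -y end (around 205,360). The step piece (221,273) and the slice (259,232) lie in the lane, and the strip (305,211) lies beyond the panel. Next I'll measure these.

```bash
cat > h.py <<'E'
import numpy as np,cv2
from scipy.spatial.transform import Rotation as Ro
def cam(c):
    return Ro.from_euler('xyz',c["rotation"],degrees=True).as_matrix(), np.array(c["origin"])
def cloud(c):
    R,o=cam(c); z=c["range_z"].astype(float); v,u=np.mgrid[:z.shape[0],:z.shape[1]]
    P=np.stack([(u-c["cx"])/c["fx"]*z,(v-c["cy"])/c["fy"]*z,z],-1)@R.T+o
    P[z<=0]=np.nan; return P
def ray(c,u,v,h):
    R,o=cam(c); d=R@np.array([(u-c["cx"])/c["fx"],(v-c["cy"])/c["fy"],1]); return o+d*(h-o[2])/d[2]
E
python3 - <<'E'
from h import *
for n in ["scene","side"]:
    c=dict(np.load(f"{n}0.npz")); P=cloud(c); hsv=cv2.cvtColor(c["color"],cv2.COLOR_RGB2HSV)
    print(n,"bench z",np.nanmedian(P[100:130,200:210,2]))
    m=(hsv[...,0]>85)&(hsv[...,0]<105)&(hsv[...,1]>120)&(P[...,2]<.1)&(P[...,0]<.9)
    k,l,s,_=cv2.connectedComponentsWithStats(m.astype(np.uint8)); i=1+np.argmax(s[1:,4]); q=P[l==i]
    rim=q[q[:,2]>.024]; print("tray",len(q),cv2.minAreaRect(rim[:,:2].astype(np.float32)),np.nanmax(q[:,2]))
    # raised objects above board
    for h in (.041,):
        m=(P[...,2]>h)&(P[...,2]<.085)&(P[...,0]>.35)&(P[...,0]<.9)&(abs(P[...,1])<.4)
        k,l,s,ce=cv2.connectedComponentsWithStats(m.astype(np.uint8))
        for i in range(1,k):
            if s[i,4]<40: continue
            q=P[l==i]; top=q[q[:,2]>np.percentile(q[:,2],60)-.004]
            r=cv2.minAreaRect((q[:,:2]*1000).astype(np.float32))
            print(s[i,4],"px",ce[i].round(),"z",np.percentile(q[:,2],[5,50,98]).round(3),"rect",np.round(r[0]),np.round(r[1]),round(r[2],1),"hsv",np.median(hsv[l==i],0))
    m=(hsv[...,0]<8)&(hsv[...,1]>150)&(P[...,2]>0.01)&(P[...,2]<.1); 
    k,l,s,ce=cv2.connectedComponentsWithStats(m.astype(np.uint8))
    for i in range(1,k):
        if s[i,4]>150:q=P[l==i];print("red",s[i,4],ce[i].round(),np.nanmean(q,0).round(3))
E
```

```text
scene bench z -0.0012390523469769654
tray 10565 ((0.6064376831054688, -0.26539090275764465), (0.29519936442375183, 0.15372002124786377), 6.990504741668701) 0.035702891650782
52 px [392. 199.] z [0.06  0.074 0.08 ] rect [775. 297.] [14. 24.] 10.8 hsv [17. 86. 56.]
551 px [213. 240.] z [0.042 0.054 0.061] rect [453.  14.] [ 25. 238.] 6.8 hsv [ 14. 144. 123.]
215 px [305. 210.] z [0.042 0.052 0.056] rect [595. 175.] [60. 24.] 33.9 hsv [ 17. 120. 158.]
642 px [412. 222.] z [0.044 0.064 0.084] rect [842. 247.] [ 15. 115.] 86.7 hsv [19. 77. 43.]
3961 px [305. 266.] z [0.047 0.055 0.063] rect [668.  21.] [115. 401.] 7.0 hsv [ 10. 143.  75.]
212 px [259. 233.] z [0.043 0.054 0.058] rect [539.  49.] [38. 38.] 68.4 hsv [ 17. 124. 142.]
283 px [416. 247.] z [0.043 0.064 0.081] rect [876. 180.] [40. 29.] 3.0 hsv [ 11.  28. 107.]
259 px [222. 272.] z [0.044 0.049 0.061] rect [528. -95.] [42. 32.] 43.1 hsv [ 17. 121. 159.]
544 px [270. 314.] z [0.042 0.052 0.06 ] rect [ 676. -135.] [71. 74.] 7.7 hsv [ 18. 136.  90.]
58 px [272. 315.] z [0.042 0.045 0.048] rect [ 677. -133.] [15. 44.] 10.9 hsv [ 18
[... 194 characters left out ...]
x [374. 171.] z [0.044 0.066 0.084] rect [804. 296.] [ 94. 195.] 38.6 hsv [83. 69. 24.]
223 px [403. 190.] z [0.043 0.064 0.082] rect [869. 182.] [28. 40.] 67.5 hsv [ 13.  19. 132.]
4431 px [353. 256.] z [0.043 0.056 0.064] rect [664.  25.] [115. 405.] 7.2 hsv [  9. 153.  93.]
201 px [299. 204.] z [0.042 0.054 0.057] rect [591. 178.] [61. 22.] 30.7 hsv [ 18. 128. 196.]
597 px [254. 266.] z [0.044 0.057 0.062] rect [449.  18.] [ 24. 238.] 6.9 hsv [ 14. 162. 158.]
220 px [286. 240.] z [0.043 0.056 0.059] rect [534.  51.] [39. 37.] 48.5 hsv [ 17.  128.  214.5]
326 px [292. 288.] z [0.043 0.051 0.063] rect [523. -92.] [44. 30.] 45.0 hsv [ 18.  125.  200.5]
red 260 [211. 140.] [0.371 0.545 0.043]
```

```bash
cat >> h.py <<'E'
A=np.radians(7.0); EX=np.array([np.cos(A),np.sin(A)]); EY=np.array([-np.sin(A),np.cos(A)]); B=np.array([.574,.012])
def own(p): d=np.asarray(p)[...,:2]-B; return np.stack([d@EX,d@EY],-1)*1000
def go(x,y,tipz,yaw):
    from plant import env
    s=env.sense(); p=s["position"]; cy=s["eef_rot"][2]
    t=np.r_[B+EX*x/1000+EY*y/1000,tipz/1000+.019]
    d=(t-p)*1000; a=np.radians(yaw)
    print("t",s["t"],"own",own(p).round(1),"tip",round((p[2]-.019)*1000,1),"rpy",s["eef_rot"].round(1),"rz needed",round((cy-yaw+180)%360-180,1),
     "shift (at target yaw) x,y,z:",[round(float(d[0]*np.cos(a)+d[1]*np.sin(a)),1),round(float(d[0]*np.sin(a)-d[1]*np.cos(a)),1),round(float(-d[2]),1)],"F",s["force"].round(1))
E
python3 - <<'E'
from h import *
for n in ["scene","side"]:
    c=dict(np.load(f"{n}0.npz")); P=cloud(c); O=own(P); hsv=cv2.cvtColor(c["color"],cv2.COLOR_RGB2HSV)
    m=(P[...,2]>.046)&(P[...,2]<.07)&(O[...,0]>25)&(O[...,0]<120)&(abs(O[...,1])<115)
    print("panel own",np.percentile(O[m],[1,99],0).round(0))
go(-61,-45,120,97)
E
python3 -m handwheel '[[[0,0,8.4],[0,0,0],0.15],[[0,0,8.4],[0,0,0],0.15],[[0,0,8.4],[0,0,0],0.15],[[0,0,8.4],[0,0,0],0.15],[[0,0,8.4],[0,0,0],0.15],[[0,0,8.4],[0,0,0],0.15],[[0,0,8.4],[0,0,0],0.15],[[0,0,0],[0,0,0],0.15]]'
python3 -c "
from h import *;go(-61,-45,120,97)"
```

```text
panel own [[ 38. -75.]
 [118.  84.]]
panel own [[ 34. -72.]
 [119.  86.]]
t 0.15 own [-234.3  613.5] tip 221.7 rpy [-179.9    0.   155.8] rz needed 58.8 shift (at target yaw) x,y,z: [-658.5, 173.3, 101.7] F [ 0.9 -0.7  0.2]
t: 0.95
position: [0.2667, 0.5926, 0.2412]
eef_rot: [-180.0, 0.0, 97.0]
force: [0.7, 0.8, 0.2]
opening: 0.0311
t 0.95 own [-234.3  613.7] tip 222.2 rpy [-180.    0.   97.] rz needed -0.0 shift (at target yaw) x,y,z: [-658.7, 173.3, 102.2] F [0.7 0.8 0.2]
```

```bash
python3 -m handwheel '[[[0,0,0],[-41,10.8,0],0.15],[[0,0,0],[-41,10.8,0],0.15],[[0,0,0],[-41,10.8,0],0.15],[[0,0,0],[-41,10.8,0],0.15],[[0,0,0],[-41,10.8,0],0.15],[[0,0,0],[-41,10.8,0],0.15],[[0,0,0],[-41,10.8,0],0.15],[[0,0,0],[-41,10.8,0],0.15]]'
python3 -m handwheel '[[[0,0,0],[-41,10.8,12],0.15],[[0,0,0],[-41,10.8,12],0.15],[[0,0,0],[-41,10.8,12],0.15],[[0,0,0],[-41,10.8,12],0.15],[[0,0,0],[-41,10.8,12],0.15],[[0,0,0],[-41,10.8,12],0.15],[[0,0,0],[-41,10.8,12],0.15],[[0,0,0],[-41,10.8,12],0.15]]'
python3 -c "
from h import *;go(-61,-45,41,97)
from plant import imaging
c=imaging.capture('scene');cv2.imwrite('pics/s1.png',c['color'][:,:,::-1])"
```

```text
t: 1.75
position: [0.3927, 0.2759, 0.2416]
eef_rot: [180.0, -0.0, 97.2]
force: [0.3, 0.6, 0.2]
opening: 0.0129
t: 2.55
position: [0.5183, -0.0388, 0.1453]
eef_rot: [180.0, -0.0, 97.2]
force: [-0.3, 1.6, -0.5]
opening: 0.0131
t 2.55 own [-61.5 -43.7] tip 126.3 rpy [180.   -0.   97.2] rz needed 0.2 shift (at target yaw) x,y,z: [-1.3, 0.5, 85.3] F [-0.3  1.6 -0.5]
```

View pics/s1.png

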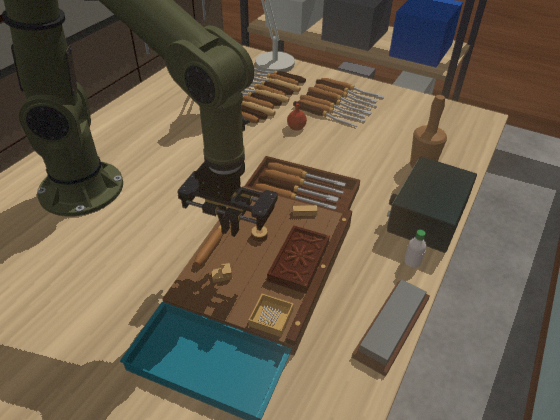

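The gripper hovers between the step and the slice. I'll lower it and sweep the step off the end.

```bash
python3 -m handwheel '[[[0,0,0],[0,0,25],0.15],[[0,0,0],[0,0,25],0.15],[[0,0,0],[0,0,25],0.15],[[0,0,0],[0,0,10],0.15],[[0,0,0],[0,0,0],0.15]]'
python3 -m handwheel '[[[0,0,0],[-15,0,0],0.15],[[0,0,0],[-15,0,0],0.15],[[0,0,0],[-15,0,0],0.15],[[0,0,0],[-15,0,0],0.15],[[0,0,0],[-15,0,0],0.15],[[0,0,0],[-15,0,0],0.15]]'
python3 -c "
from h import *;go(-61,-225,41,97)
from plant import imaging
c=imaging.capture('scene');cv2.imwrite('pics/s2.png',c['color'][:,:,::-1])"
```

```text
t: 3.1
position: [0.5167, -0.0373, 0.0594]
eef_rot: [-179.8, 0.0, 97.1]
force: [-1.3, 1.1, 0.9]
opening: 0.0133
t: 3.7
position: [0.5301, -0.1272, 0.0623]
eef_rot: [179.8, 0.0, 97.1]
force: [0.6, -0.3, 0.4]
opening: 0.0128
t 3.7 own [ -60.5 -132.8] tip 43.3 rpy [179.8   0.   97.1] rz needed 0.1 shift (at target yaw) x,y,z: [-92.2, -0.5, 2.3] F [ 0.6 -0.3  0.4]
```

View pics/s2.png

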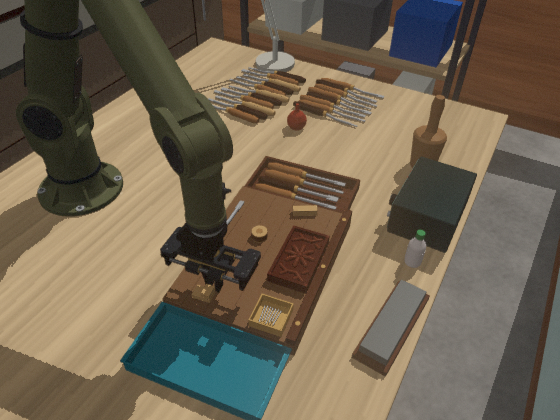

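The step is moving ahead of the fingers at (205,292), so I'll continue over the edge.

```bash
python3 -m handwheel '[[[0,0,0],[-15,0,0],0.15],[[0,0,0],[-15,0,0],0.15],[[0,0,0],[-15,0,0],0.15],[[0,0,0],[-15,0,0],0.15],[[0,0,0],[-15,0,0],0.15],[[0,0,0],[-15,0,0],0.15],[[0,0,0],[-8,0,0],0.15],[[0,0,0],[0,0,0],0.15]]'
python3 -m handwheel '[[[0,0,0],[0,0,-30],0.15],[[0,0,0],[0,0,-30],0.15],[[0,0,0],[0,0,-20],0.15]]'
python3 -c "
from h import *;go(-33,85,120,97)
from plant import imaging
c=imaging.capture('scene');cv2.imwrite('pics/s3.png',c['color'][:,:,::-1])"
```

```text
t: 4.55
position: [0.5409, -0.2253, 0.0611]
eef_rot: [180.0, 0.0, 96.9]
force: [0.8, 0.3, -0.7]
opening: 0.0129
t: 4.85
position: [0.5415, -0.2233, 0.1425]
eef_rot: [179.9, -0.0, 97.0]
force: [0.4, -1.0, -0.2]
opening: 0.0132
t 4.85 own [ -60.9 -229.6] tip 123.5 rpy [179.9  -0.   97. ] rz needed 0.0 shift (at target yaw) x,y,z: [314.6, 27.9, 3.5] F [ 0.4 -1.  -0.2]
```

View pics/s3.png

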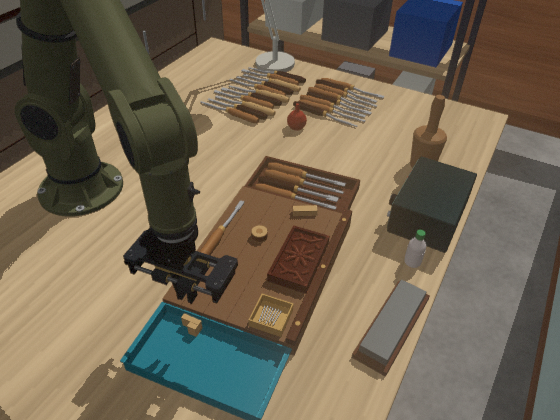

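The step is at (191,323), near the tray's board-side wall. I'll check whether it's down or still hanging on the rim.

Run:
```python
from h import *
from plant import imaging
for n in ["scene","side"]:
    c=imaging.capture(n);P=cloud(c);O=own(P);hsv=cv2.cvtColor(c['color'],cv2.COLOR_RGB2HSV)
    m=(hsv[...,0]<26)&(hsv[...,0]>8)&(O[...,1]<-195)&(O[...,1]>-345)&(O[...,0]>-130)&(O[...,0]<130)&(P[...,2]<.09)
    print(n,m.sum(),np.percentile(O[m],[2,50,98],0).round(),np.percentile(P[m][:,2],[2,50,98]).round(3))
    if n=="side": v,u=np.argwhere(m).mean(0).astype(int); cv2.imwrite('pics/side3.png',cv2.resize(c['color'][max(v-60,0):v+60,max(u-80,0):u+80,::-1],(640,480),interpolation=cv2.INTER_CUBIC))
```

```text
scene 943 [[-121. -239.]
 [ -48. -202.]
 [ 123. -195.]] [0.009 0.032 0.039]
side 895 [[-120. -236.]
 [ -58. -199.]
 [ 127. -195.]] [0.008 0.032 0.039]
```

View pics/side3.png

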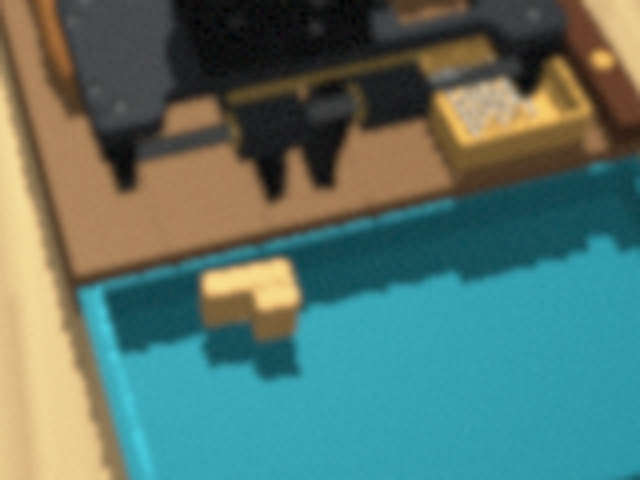

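The step stands on its side with its underside flat on the board-side wall, which puts its origin right on the y limit. I'll pry it off the wall with the fingertips. First I need its exact position.

Run:
```python
from h import *
from plant import imaging
for n in ["scene","side"]:
    c=imaging.capture(n);P=cloud(c);O=own(P);hsv=cv2.cvtColor(c['color'],cv2.COLOR_RGB2HSV)
    m=(hsv[...,0]<26)&(hsv[...,0]>14)&(hsv[...,2]>150)&(O[...,1]<-201)&(O[...,1]>-345)&(O[...,0]>-120)&(O[...,0]<0)&(P[...,2]<.09)
    print(n,m.sum(),np.percentile(O[m],[2,50,98],0).round(1).tolist(),np.percentile(P[m][:,2],[2,50,98]).round(3))
    t=m&(P[...,2]>.026); 
    for a in range(-100,-30,6):
        q=O[t&(O[...,0]>=a)&(O[...,0]<a+6)]
        if len(q)>1: print(a,q[:,1].min().round(),q[:,1].max().round(),len(q))
go(-80,-229,60,97)
```

```text
scene 136 [[-87.5, -238.0], [-63.7, -222.9], [-49.7, -214.9]] [0.027 0.03  0.034]
-94 -222.0 -218.0 3
-88 -225.0 -212.0 13
-82 -224.0 -213.0 13
-76 -225.0 -215.0 14
-70 -239.0 -215.0 24
-64 -238.0 -217.0 26
-58 -238.0 -216.0 29
-52 -239.0 -215.0 14
side 222 [[-91.8, -236.3], [-67.6, -221.5], [-44.5, -205.6]] [0.009 0.032 0.035]
-94 -223.0 -211.0 18
-88 -223.0 -211.0 21
-82 -223.0 -210.0 22
-76 -235.0 -211.0 31
-70 -237.0 -211.0 36
-64 -237.0 -213.0 40
-58 -236.0 -212.0 38
-52 -222.0 -215.0 4
t 5.1 own [ -62.  -229.1] tip 120.6 rpy [-1.799e+02 -1.000e-01  9.700e+01] rz needed 0.0 shift (at target yaw) x,y,z: [0.1, -18.0, 60.6] F [ 0.4  0.1 -1.1]
```

The step's back face is at own y ≈ -212, about 66 mm in the tray frame against the 72 mm limit, so it's inside. I'll go on to the slice, carry it a little towards +x and push it faster over the edge.

```bash
python3 -m handwheel '[[[0,0,0],[40,3.5,0],0.3],[[0,0,0],[40,3.5,0],0.3],[[0,0,0],[40,3.5,0],0.3],[[0,0,0],[40,3.5,0],0.3],[[0,0,0],[40,3.5,0],0.3],[[0,0,0],[40,3.5,0],0.3],[[0,0,0],[40,3.5,0],0.3],[[0,0,0],[34,3.5,0],0.3]]'
python3 -m handwheel '[[[0,0,0],[0,0,25],0.3],[[0,0,0],[0,0,25],0.3],[[0,0,0],[0,0,20],0.3],[[0,0,0],[0,0,9],0.3],[[0,0,0],[0,0,0],0.3]]'
python3 -c "
from h import *;go(-33,-225,41,97)
from plant import imaging
c=imaging.capture('scene');cv2.imwrite('pics/s4.png',c['color'][:,:,::-1])"
```

```text
t: 5.9
position: [0.5288, 0.0937, 0.139]
eef_rot: [-179.8, -0.0, 97.1]
force: [0.4, 0.2, 0.5]
opening: 0.0264
t: 6.4
position: [0.5286, 0.0907, 0.0595]
eef_rot: [-179.8, 0.1, 97.0]
force: [0.2, -1.0, 0.1]
opening: 0.026
t 6.4 own [-35.4  83.7] tip 40.5 rpy [-1.798e+02  1.000e-01  9.700e+01] rz needed -0.0 shift (at target yaw) x,y,z: [-308.7, 2.4, -0.5] F [ 0.2 -1.   0.1]
```

View pics/s4.png

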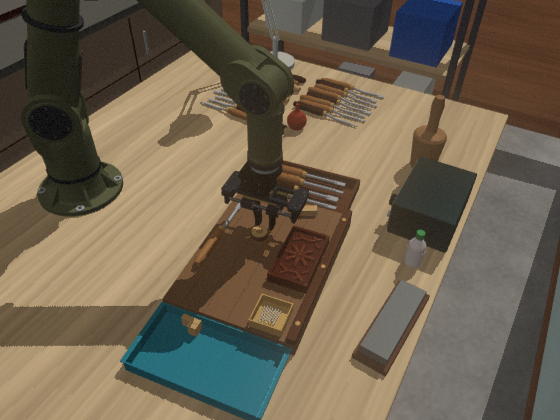

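The fork is straddling the back of the slice at (260,231). I'll push.

```bash
python3 -m handwheel '[[[0,0,0],[-12,1,0],0.3],[[0,0,0],[-15,1.5,0],0.3],[[0,0,0],[-18,2,0],0.3],[[0,0,0],[-20,2.5,0],0.3],[[0,0,0],[-20,2.5,0],0.3],[[0,0,0],[-20,2.5,0],0.3],[[0,0,0],[-20,2.5,0],0.3],[[0,0,0],[-15,2,0],0.3]]'
python3 -c "
from h import *;go(0,-232,41,97)
from plant import imaging
c=imaging.capture('scene');cv2.imwrite('pics/s5.png',c['color'][:,:,::-1])"
```

```text
t: 7.25
position: [0.5649, -0.0487, 0.0631]
eef_rot: [179.8, 0.0, 96.9]
force: [0.1, -1.0, -0.4]
opening: 0.0265
t 7.25 own [-16.5 -59.1] tip 44.1 rpy [179.8   0.   96.9] rz needed -0.1 shift (at target yaw) x,y,z: [-172.9, 16.5, 3.1] F [ 0.1 -1.  -0.4]
```

View pics/s5.png

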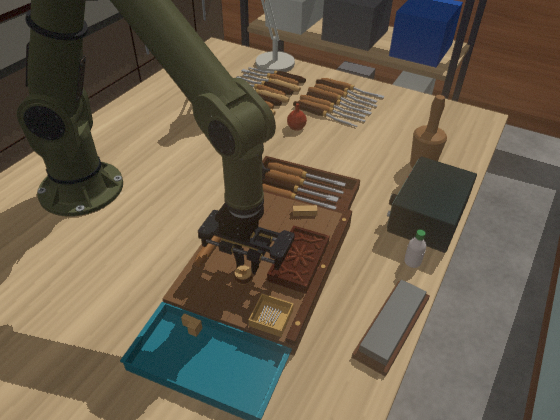

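```bash
python3 -m handwheel '[[[0,0,0],[-15,2.5,1],0.3],[[0,0,0],[-20,3,1],0.3],[[0,0,0],[-26,3.5,0],0.3],[[0,0,0],[-35,3,0],0.3],[[0,0,0],[-40,1,0],0.3],[[0,0,0],[-36,0,0],0.3],[[0,0,0],[0,0,0],0.3]]'
python3 -m handwheel '[[[0,0,0],[0,0,-40],0.1],[[0,0,0],[0,0,-40],0.1],[[0,0,0],[0,0,0],0.0]]'
python3 -c "
from h import *;go(82,181,120,32)
go(82,181,120,97)
from plant import imaging
for n in('scene','side'):
  c=imaging.capture(n);cv2.imwrite('pics/%s6.png'%n,c['color'][:,:,::-1])"
```

```text
t: 8.0
position: [0.5969, -0.2233, 0.0613]
eef_rot: [179.9, 0.3, 96.5]
force: [-0.7, 0.2, -0.2]
opening: 0.026
t: 8.3
position: [0.6013, -0.2166, 0.1465]
eef_rot: [179.4, 0.2, 97.0]
force: [0.5, -0.7, 0.7]
opening: 0.0097
t 8.3 own [  -0.8 -230.2] tip 127.5 rpy [179.4   0.2  97. ] rz needed 65.0 shift (at target yaw) x,y,z: [248.8, -337.7, 7.5] F [ 0.5 -0.7  0.7]
t 8.3 own [  -0.8 -230.2] tip 127.5 rpy [179.4   0.2  97. ] rz needed -0.0 shift (at target yaw) x,y,z: [411.2, 82.8, 7.5] F [ 0.5 -0.7  0.7]
```

View pics/scene6.png

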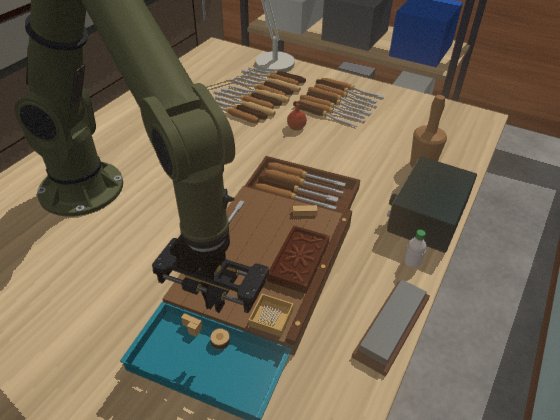

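View pics/side6.png

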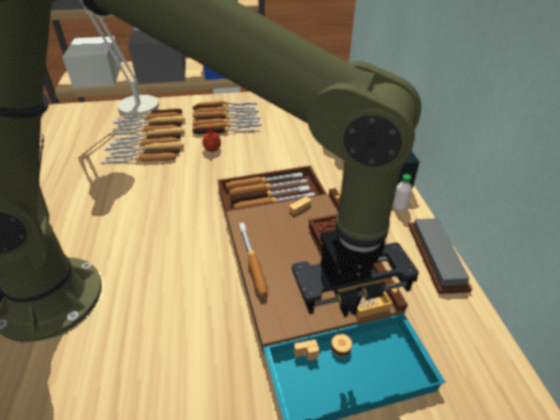

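The slice lies flat in the tray at scene (220,338), clear of the wall. Now the strip: move over it first, then turn.

```bash
python3 -m handwheel '[[[0,0,0],[45,5,0],0],[[0,0,0],[45,10,0],0],[[0,0,0],[45,10,0],0],[[0,0,0],[45,10,0],0],[[0,0,0],[45,10,0],0],[[0,0,0],[45,10,0],0],[[0,0,0],[45,10,0],0],[[0,0,0],[45,9,0],0]]'
python3 -m handwheel '[[[0,0,0],[43,9,8],0],[[0,0,8.1],[8,0,0],0],[[0,0,8.1],[0,0,0],0],[[0,0,8.1],[0,0,0],0],[[0,0,8.1],[0,0,0],0],[[0,0,8.1],[0,0,0],0],[[0,0,8.1],[0,0,0],0],[[0,0,8.1],[0,0,0],0]]'
python3 -m handwheel '[[[0,0,8.1],[0,0,0],0],[[0,0,0],[0,0,0],0]]'
python3 - <<'E'
from h import *;go(82.5,181,41,32)
from plant import imaging
for n in('scene','side'):
  c=imaging.capture(n);cv2.imwrite('pics/%s7.png'%n,c['color'][:,:,::-1])
  P=cloud(c);O=own(P);hsv=cv2.cvtColor(c['color'],cv2.COLOR_RGB2HSV)
  m=(hsv[...,0]<26)&(hsv[...,0]>13)&(hsv[...,2]>110)&(O[...,1]<198)&(O[...,1]>110)&(O[...,0]>-30)&(O[...,0]<110)&(P[...,2]<.065)&(P[...,2]>.042)
  print(n,m.sum(),cv2.minAreaRect(O[m].astype(np.float32)))
E
```

```text
t: 9.2
position: [0.6261, 0.1535, 0.1382]
eef_rot: [-179.9, 0.0, 97.0]
force: [1.3, -0.3, 0.8]
opening: 0.0005
t: 10.0
position: [0.6288, 0.2032, 0.13]
eef_rot: [-179.9, 0.1, 40.0]
force: [0.9, -0.0, -0.2]
opening: 0.0005
t: 10.2
position: [0.6289, 0.2031, 0.1301]
eef_rot: [-180.0, 0.1, 32.2]
force: [-0.5, 0.3, 0.5]
opening: 0.0008
t 10.2 own [ 77.8 183. ] tip 111.1 rpy [-1.80e+02  1.00e-01  3.22e+01] rz needed 0.2 shift (at target yaw) x,y,z: [3.4, 3.8, 70.1] F [-0.5  0.3  0.5]
scene 40 ((57.18611526489258, 169.78614807128906), (17.302030563354492, 25.035831451416016), 18.715408325195312)
side 159 ((36.53004455566406, 163.71578979492188), (61.942115783691406, 22.57564926147461), 25.78291893005371)
```

View pics/scene7.png

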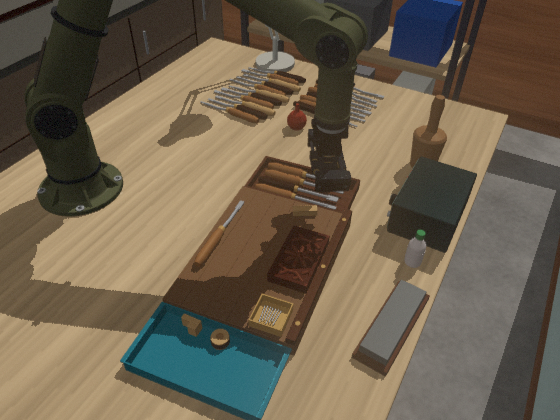

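View pics/side7.png

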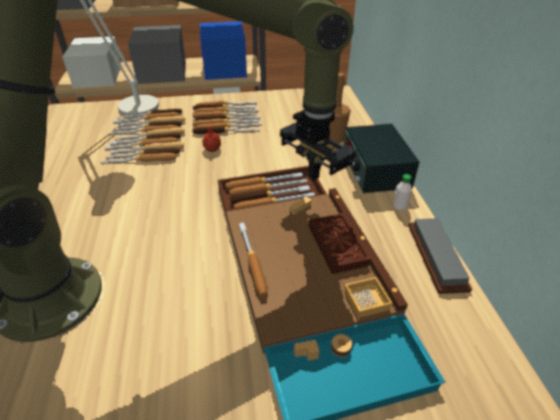

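The strip is at own (38,162), angled 25°. The closed fingers are behind its far end and in line with it, so I'll lower and push along its axis.

```bash
python3 -m handwheel '[[[0,0,0],[4,2.5,20],0],[[0,0,0],[0,0,20],0],[[0,0,0],[0,0,20],0],[[0,0,0],[0,0,10],0],[[0,0,0],[0,0,0],0]]'
python3 -m handwheel '[[[0,0,0],[-6,0,0],0],[[0,0,0],[-8,0,0],0],[[0,0,0],[-10,0,0],0],[[0,0,0],[-10,0,0],0],[[0,0,0],[-6,0,0],0]]'
cat > look.py <<'E'
from h import *
import sys
from plant import imaging
go(0,0,41,97)
for n in('scene','side'):
  c=imaging.capture(n);cv2.imwrite('pics/%s%s.png'%(n,sys.argv[1]),c['color'][:,:,::-1])
  P=cloud(c);O=own(P);hsv=cv2.cvtColor(c['color'],cv2.COLOR_RGB2HSV)
  m=(hsv[...,0]<26)&(hsv[...,0]>13)&(hsv[...,2]>90)&(O[...,1]<198)&(O[...,1]>-200)&(O[...,0]>-85)&(O[...,0]<110)&(P[...,2]<.058)&(P[...,2]>.046)
  k,l,s,ce=cv2.connectedComponentsWithStats(m.astype(np.uint8))
  for i in range(1,k):
    if s[i,4]>40:print(n,s[i,4],ce[i].round(),cv2.minAreaRect(O[l==i].astype(np.float32)))
E
python3 look.py 8
```

```text
t: 10.8
position: [0.6333, 0.2025, 0.059]
eef_rot: [-180.0, 0.2, 32.2]
force: [0.8, -0.6, 1.0]
opening: 0.0005
t: 11.3
position: [0.6001, 0.181, 0.0621]
eef_rot: [-180.0, -0.0, 32.1]
force: [1.1, 0.4, 1.3]
opening: 0.0004
t 11.3 own [ 46.5 164.6] tip 43.1 rpy [-180.    -0.    32.1] rz needed -64.9 shift (at target yaw) x,y,z: [-164.6, -46.5, 2.1] F [1.1 0.4 1.3]
scene 103 [288. 209.] ((2.369521141052246, 142.52777099609375), (42.08842468261719, 21.762596130371094), 29.51545524597168)
scene 248 [267. 311.] ((78.3388900756836, -159.04505920410156), (62.173095703125, 73.29119110107422), 0.5900479555130005)
side 175 [289. 209.] ((6.141880035400391, 149.49111938476562), (61.35723114013672, 21.25982093811035), 24.88091278076172)
side 287 [363. 298.] ((76.45137023925781, -155.32899475097656), (65.84733581542969, 74.34779357910156), 0.8649568557739258)
```

View pics/side8.png

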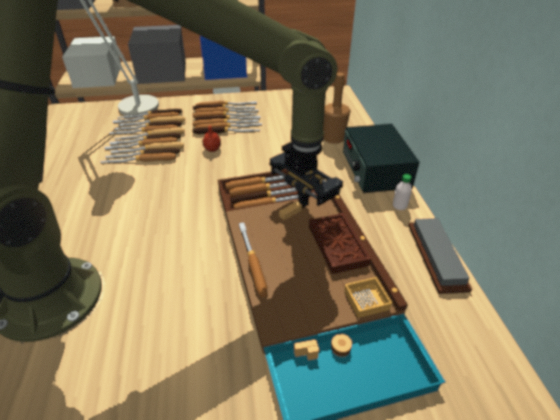

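It's tracking straight, now at (6,149). I'll push 30 mm more, back off, then turn and go behind it.

```bash
python3 -m handwheel '[[[0,0,0],[-8,0,1],0],[[0,0,0],[-10,0,0],0],[[0,0,0],[-8,0,0],0],[[0,0,0],[-4,0,0],0],[[0,0,0],[0,0,0],0],[[0,0,0],[8,0,0],0],[[0,0,0],[4,0,-20],0]]'
python3 -m handwheel '[[[0,0,0],[0,0,-25],0],[[0,0,0],[0,0,-25],0],[[0,0,-8.1],[0,0,0],0.45],[[0,0,-8.1],[0,0,0],0.45],[[0,0,-8.1],[0,0,0],0.45],[[0,0,-8.1],[0,0,0],0.45],[[0,0,-8.1],[0,0,0],0.45],[[0,0,-8.1],[0,0,0],0.45]]'
python3 -m handwheel '[[[0,0,-8.1],[0,0,0],0.45],[[0,0,-8.1],[0,0,0],0.45],[[0,0,0],[0,0,0],0.45]]'
python3 look.py 9
```

```text
t: 12.1
position: [0.5846, 0.1728, 0.0786]
eef_rot: [-180.0, 0.2, 32.2]
force: [-0.2, 0.5, 0.2]
opening: 0.0004
t: 12.9
position: [0.5865, 0.1728, 0.1306]
eef_rot: [180.0, -0.0, 81.1]
force: [0.2, -0.4, -0.2]
opening: 0.0366
t: 13.2
position: [0.5864, 0.1726, 0.1306]
eef_rot: [180.0, -0.0, 97.0]
force: [0.2, -0.5, 0.5]
opening: 0.0391
t 13.2 own [ 31.9 157.9] tip 111.6 rpy [180.  -0.  97.] rz needed 0.0 shift (at target yaw) x,y,z: [-157.9, -31.9, 70.6] F [ 0.2 -0.5  0.5]
scene 141 [279. 209.] ((-17.183866500854492, 132.58897399902344), (59.81843948364258, 25.272382736206055), 24.30176544189453)
scene 103 [276. 300.] ((78.28836059570312, -124.87272644042969), (62.27532958984375, 7.827785015106201), 3.9027624130249023)
scene 150 [261. 320.] ((62.95624923706055, -176.93154907226562), (43.872501373291016, 86.091064453125), 43.9022331237793)
side 182 [281. 214.] ((-21.508018493652344, 135.5114288330078), (62.31679916381836, 21.833438873291016), 24.451637268066406)
side 99 [360. 283.] ((79.15191650390625, -121.90716552734375), (59.62090301513672, 4.883668899536133), 0.11922045052051544)
side 179 [365. 305.] ((60.639427185058594, -172.61392211914062), (47.02655792236328, 92.32807922363281), 44.70740509033203)
```

View pics/side9.png

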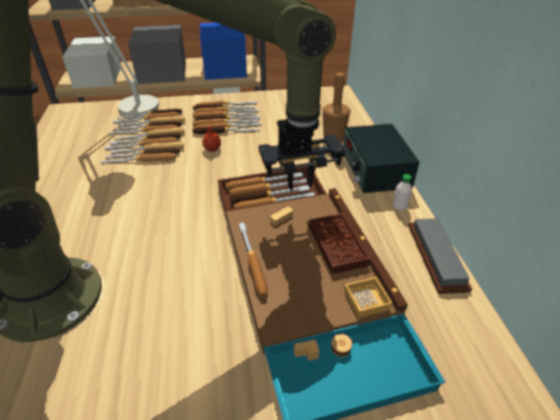

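The strip is clear of the panel at own (-19,134). I'll move the fork behind it and sweep.

```bash
python3 -m handwheel '[[[0,0,0],[9,-26,0],0.45],[[0,0,0],[9,-26,0],0.45],[[0,0,0],[0,0,25],0.45],[[0,0,0],[0,0,25],0.45],[[0,0,0],[0,0,19],0.45],[[0,0,0],[0,0,0],0.45]]'
python3 -m handwheel '[[[0,0,0],[-10,0,0],0.45],[[0,0,0],[-10,0,0],0.45],[[0,0,0],[-10,0,0],0.45],[[0,0,0],[-15,0,0],0.45],[[0,0,0],[-20,0,0],0.45],[[0,0,0],[-20,0,0],0.45],[[0,0,0],[-20,0,0],0.45],[[0,0,0],[-15,0,0],0.45]]'
python3 look.py 10
```

```text
t: 13.9
position: [0.53, 0.1831, 0.059]
eef_rot: [-179.7, 0.1, 96.9]
force: [-0.7, 0.7, 0.5]
opening: 0.0391
t: 14.7
position: [0.5468, 0.0619, 0.0621]
eef_rot: [180.0, 0.0, 96.8]
force: [0.2, -0.2, 1.0]
opening: 0.0391
t 14.7 own [-20.9  52.8] tip 43.1 rpy [180.    0.   96.8] rz needed -0.2 shift (at target yaw) x,y,z: [-52.8, 20.9, 2.1] F [ 0.2 -0.2  1. ]
scene 191 [259. 237.] ((-24.331071853637695, 28.53268051147461), (24.497682571411133, 58.50044250488281), 89.71619415283203)
scene 268 [266. 311.] ((78.81352233886719, -159.3074951171875), (62.98427963256836, 73.43647766113281), 1.1174118518829346)
side 231 [291. 244.] ((-25.26245880126953, 31.4698486328125), (63.5771484375, 29.332138061523438), 1.5632888078689575)
side 273 [363. 298.] ((76.72052764892578, -155.88223266601562), (66.35389709472656, 71.92106628417969), 0.08115130662918091)
```

View pics/side10.png

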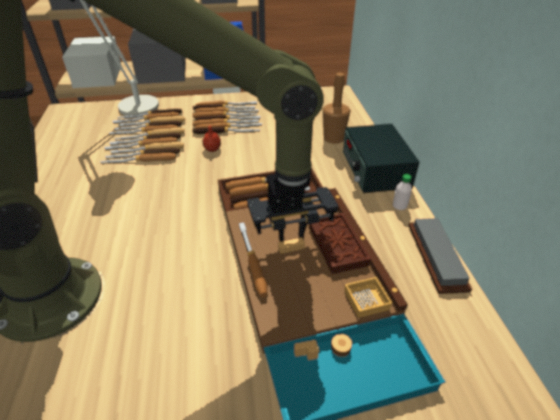

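View pics/scene10.png

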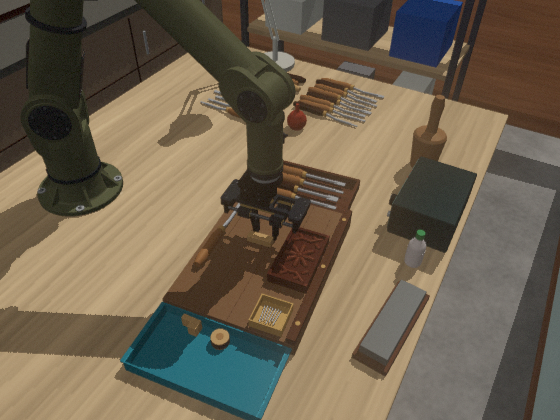

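The strip is crosswise against the fork, on course at own x ≈ -25. I'll finish the sweep.

```bash
python3 -m handwheel '[[[0,0,0],[-15,0,1],0.45],[[0,0,0],[-20,0,1],0.45],[[0,0,0],[-20,0,0],0.45],[[0,0,0],[-20,0,0],0.45],[[0,0,0],[-20,0,0],0.45],[[0,0,0],[-20,0,0],0.45],[[0,0,0],[-20,0,0],0.45],[[0,0,0],[-20,0,0],0.45]]'
python3 -m handwheel '[[[0,0,0],[-20,0,0],0.45],[[0,0,0],[-28,0,0],0.45],[[0,0,0],[-38,0,0],0.45],[[0,0,0],[-44,0,0],0.45],[[0,0,0],[0,0,0],0.45],[[0,0,0],[0,0,-35],0.3],[[0,0,0],[0,0,-45],0.3]]'
python3 -m handwheel '[[[0,0,0],[45,0,0],0.3],[[0,0,0],[45,0,0],0.3],[[0,0,0],[45,0,0],0.3],[[0,0,0],[0,0,0],0.3]]'
python3 look.py 11
```

```text
t: 15.6
position: [0.5656, -0.0889, 0.0596]
eef_rot: [180.0, -0.0, 97.1]
force: [-0.1, -0.4, -0.5]
opening: 0.0391
t: 16.3
position: [0.5795, -0.2168, 0.1378]
eef_rot: [-179.7, -0.1, 97.0]
force: [1.4, 0.3, 0.5]
opening: 0.0306
t: 16.7
position: [0.5647, -0.0741, 0.1391]
eef_rot: [-180.0, -0.3, 97.7]
force: [-0.1, 0.4, -0.8]
opening: 0.0266
t 16.7 own [-19.7 -84.4] tip 120.1 rpy [-180.    -0.3   97.7] rz needed 0.7 shift (at target yaw) x,y,z: [84.4, 19.7, 79.1] F [-0.1  0.4 -0.8]
scene 274 [266. 311.] ((78.83712005615234, -158.90597534179688), (63.12568283081055, 74.1103744506836), 1.5634068250656128)
side 278 [363. 297.] ((77.0006332397461, -155.28846740722656), (66.22935485839844, 73.23124694824219), 0.48556259274482727)
```

View pics/side11.png

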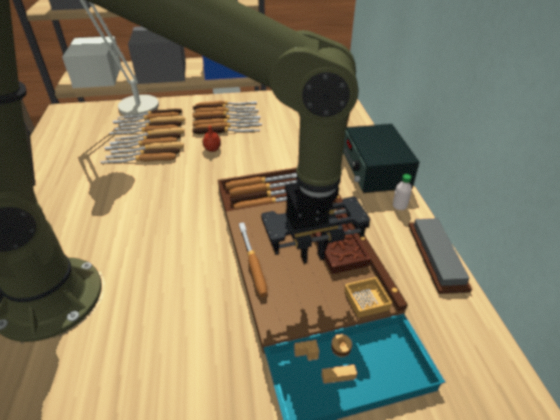

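View pics/scene11.png

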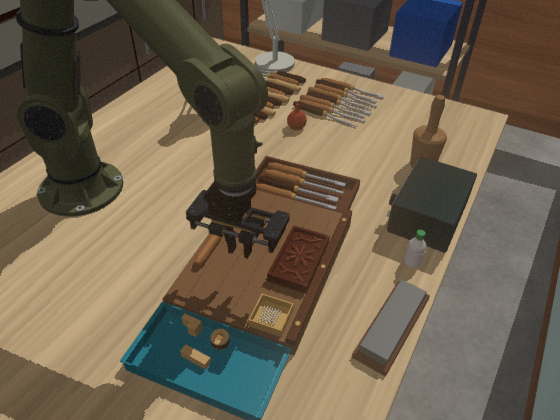

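All three are in the tray. The step, close to the wall, is the one to check more carefully.

Run:
```python
from h import *
from plant import imaging
for n in ["scene","side"]:
    c=imaging.capture(n);P=cloud(c);O=own(P)+[-3,278];hsv=cv2.cvtColor(c['color'],cv2.COLOR_RGB2HSV)
    m=(hsv[...,0]<28)&(hsv[...,0]>10)&(hsv[...,2]>60)&(abs(O[...,1])<71)&(abs(O[...,0])<130)&(P[...,2]<.06)&(P[...,2]>.008)
    k,l,s,ce=cv2.connectedComponentsWithStats(m.astype(np.uint8))
    for i in range(1,k):
        if s[i,4]>40: q=O[l==i];print(n,s[i,4],ce[i].round(),q.min(0).round(),q.max(0).round(),np.percentile(P[l==i][:,2],[5,50,98]).round(3))
    # turquoise near wall: y extents of near rim (tray frame), tall pixels
    w=(hsv[...,0]>85)&(hsv[...,0]<105)&(hsv[...,1]>120)&(P[...,2]>.026)&(P[...,2]<.037)&(abs(O[...,0])<110)&(abs(O[...,1]-70)<15)
    print("near rim y",np.percentile(O[w][:,1],[2,50,98]))
    w=(hsv[...,0]>85)&(hsv[...,0]<105)&(hsv[...,1]>120)&(P[...,2]>.026)&(P[...,2]<.037)&(abs(O[...,0])<110)&(abs(O[...,1]+75)<15)
    print("far rim y",np.percentile(O[w][:,1],[2,50,98]))
    v,u=(335,195) if n=="scene" else (355,320)
    cv2.imwrite(f'pics/{n}12.png',cv2.resize(c['color'][v-45:v+45,u-60:u+60,::-1],(720,540),interpolation=cv2.INTER_CUBIC))
```

```text
scene 268 [192. 324.] [-91.  37.] [-49.  64.] [0.011 0.029 0.033]
scene 249 [219. 337.] [-19.  28.] [17. 70.] [0.019 0.022 0.026]
scene 350 [195. 356.] [-59. -20.] [3. 6.] [0.011 0.022 0.026]
near rim y [68.40141333 70.33012216 73.27245434]
far rim y [-77.87412983 -75.94624647 -73.26901863]
side 331 [341. 344.] [-24.  30.] [13. 69.] [0.015 0.024 0.027]
side 340 [307. 349.] [-96.  41.] [-54.  67.] [0.01  0.031 0.034]
side 434 [339. 373.] [-62. -17.] [-2.  8.] [0.01  0.023 0.026]
near rim y [72.00839771 73.39077228 75.28074854]
far rim y [-74.77848099 -73.20412277 -70.59076275]
```

View pics/scene12.png

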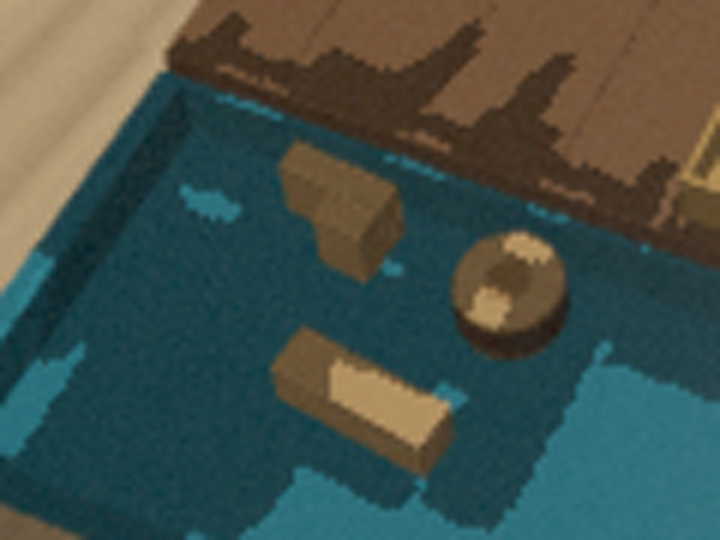

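View pics/side12.png

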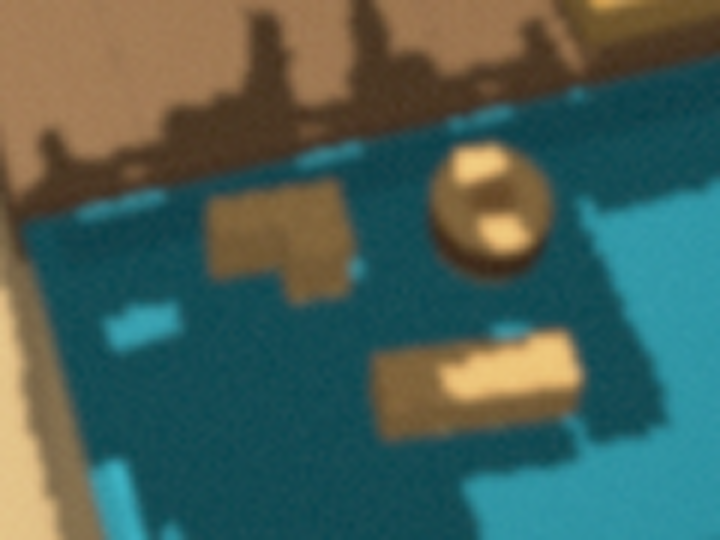

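Run:
```python
from h import *
from plant import imaging,order,env
c0=dict(np.load("side0.npz"));c=imaging.capture("side")
for nm,c in(("before",c0),("now",c)):
    P=cloud(c);O=own(P);hsv=cv2.cvtColor(c['color'],cv2.COLOR_RGB2HSV)
    g=(P[...,2]>.044)&(P[...,2]<.064)&(O[...,0]<-95)&(O[...,0]>-150)&(abs(O[...,1])<180)
    t=(P[...,2]>.046)&(P[...,2]<.064)&(O[...,0]<118)&(O[...,0]>40)&(O[...,1]<-105)&(O[...,1]>-199)
    r=(hsv[...,0]<8)&(hsv[...,1]>150)&(P[...,2]>0.01)&(P[...,2]<.1)&(P[...,1]>.4)
    print(nm,[np.nanmean(O[m],0).round(1) for m in(g,t,r)])
print(env.sense()["t"]); order.job_done()
```

```text
before [array([-124.7,  -22.1]), array([  80. , -158.1]), array([-120.6,  546.3])]
now [array([-124.7,  -23.9]), array([  80.2, -158. ]), array([-119.4,  545.4])]
16.95
the job is handed in; nothing more can be done
```

All three offcuts are in the turquoise scrap tray and none is left on the board. I handed the job in at about 17 s, and it gave no verdict.

- **Sweeps:** I pushed the step off the board's -y end first, then the slice. I slid the strip out from beside the panel along its own length, then swept it off too. The offcuts were only pushed, never gripped.
- **Offcuts:** The slice lies flat near the board-side wall. The strip lies flat near the tray's middle.
- **Smallest margin:** The step stands on its side near the board-side wall. Its underside is at about 66–67 mm along tray y, against the 72 mm limit. The two cameras agree on that figure once their roughly 3 mm disagreement over where the tray sits is allowed for.
- **Other objects:** Before and after measurements of the gouge, the tin and the blower agree to within 2 mm, which is about the camera accuracy. I didn't measure the panel again, but it looks unmoved in the last pictures. The sensed force stayed below about 2 N in every reading.

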